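# Sweep the inspected nuts into the catch tray

## Task

Inspection is finished: sweep all four hex nuts across the mat with your fingertips and off the end of the inspection board into the open steel catch tray. Slide them only - never pinch, squeeze or pick one up - and leave the eyepiece, the jar and the small carton standing where they are on the board.

Things in the scene. Friction and masses are not known exactly. Their poses are not given: they have to be found in the camera images.
- board: inspection board, 300 x 300 mm, black edge, white top with a blue mat inlaid flush, fixed. Origin on the bench under its centre, z up; its flat rimless top is 43 mm above the bench. Its x axis points roughly away from the robot, y roughly to the robot's left (turned up to 13 degrees). Tray and reject box are fixed against its two y ends (150 mm from the centre); which is at which end changes.
- tray: open catch tray of bare sheet steel, undivided, fixed: 260 mm along x (beside the board's edge) x 100 mm along y x 36 mm high, 2 mm thick. Origin on the bench under its centre, axes as the board. Its long wall stands against the board's end without a gap, its rim 7 mm lower than the board's top: what slides off that edge drops straight in.
- reject_box: closed grey reject box with flat lid, narrow posting slot and hasp plates, fixed: 260 x 100 x 62 mm, against the other end of the board, rising 19 mm above the board's top. Not used in this job. Origin on the bench under its centre, axes as the board.
- nut0: plain stainless hex nut lying flat on the mat, 19 mm across flats (22 mm over corners), 10 mm high, about 12 to 24 g, slides freely. Origin at its centre, 5 mm above the mat; z up along the hole. The four nuts are alike.
- nut1: plain stainless hex nut lying flat on the mat, 19 mm across flats (22 mm over corners), 10 mm high, about 12 to 24 g, slides freely. Origin at its centre, 5 mm above the mat; z up along the hole. The four nuts are alike.
- nut2: plain stainless hex nut lying flat on the mat, 19 mm across flats (22 mm over corners), 10 mm high, about 12 to 24 g, slides freely. Origin at its centre, 5 mm above the mat; z up along the hole. The four nuts are alike.
- nut3: plain stainless hex nut lying flat on the mat, 19 mm across flats (22 mm over corners), 10 mm high, about 12 to 24 g, slides freely. Origin at its centre, 5 mm above the mat; z up along the hole. The four nuts are alike.
- eyepiece: microscope eyepiece standing upright on the board, 30 mm diameter (23 mm at its foot), 48 mm high, black with a bright lower barrel; origin at the centre of its underside. Must stay put.
- jar: small amber glass jar with black lid standing on the board, 29 mm diameter, 46 mm high; origin at the centre of its underside. Must stay put.
- carton: small white carton standing on the board, 30 x 30 x 45 mm high; origin at the centre of its underside. Must stay put.

How it is judged (in metres and radians):
At the end, for the whole second after the job is handed in: All four nuts lie at rest inside the open steel tray (their centres within its walls and below its rim), and the eyepiece, jar and carton stand upright within 15 mm of where they began (x of nut0 in the frame of tray between -0.128 and 0.128 m and y of nut0 in the frame of tray between -0.048 and 0.048 m and z of each of nut0, nut1, nut2, nut3 in the frame of tray below 0.032 m and linear speed of each of nut0, nut1, nut2, nut3 below 0.02 m/s and x of nut1 in the frame of tray between -0.128 and 0.128 m and y of nut1 in the frame of tray between -0.048 and 0.048 m and x of nut2 in the frame of tray between -0.128 and 0.128 m and y of nut2 in the frame of tray between -0.048 and 0.048 m and x of nut3 in the frame of tray between -0.128 and 0.128 m and y of nut3 in the frame of tray between -0.048 and 0.048 m and distance of each of eyepiece, jar, carton from where it was at the start of the episode below 0.015 m and angle between each of eyepiece, jar, carton's own z axis and vertical below 0.15 rad); the robot touches nothing.
It fails at once if a nut is lifted: its centre rises more than about 17 mm above where it lay on the mat (height (world z) of any of nut0, nut1, nut2, nut3 above 0.065 m).
It fails at once if a nut is squeezed or pressed hard by the fingers (over 12 N) (contact force between any of nut0, nut1, nut2, nut3 and the fingers above 12 N).
It fails at once if the eyepiece, jar or carton is shoved more than 15 mm or tipped (distance of any of eyepiece, jar, carton from where it was at the start of the episode above 0.015 m or angle between any of eyepiece, jar, carton's own z axis and vertical above 0.3 rad).
It also fails if it takes over 58 s, if anything falls off the work surface, if the arm or the gripper's body presses on something with over 40 N, if the wrist force passes 120 N, or if a joint passes its speed limit or range.

## Robot

A 6-joint arm with a two-finger parallel gripper is mounted at the origin on the work surface. World frame = base frame: x ahead of the robot, y to its left, z up, the work surface at z = 0. Lengths are in mm, angles in degrees, forces in N, time in s.
With the tool pointing down it reaches from about 350 to 850 mm from the base axis. Payload 8.1 kg.
Tool frame: the origin (TCP) lies midway between the tips of the shut fingers; the grasp point (between the pads) lies 19 mm behind it; z points along the fingers, y is the line along which they close (so a half turn about z gives the same grasp; the last joint's range is limited). The gripper opens to 85 mm and grips with 20 to 120 N. Pads are 22 mm wide; open, the fingers measure 114 mm over their backs; the gripper's body (76 mm by 85 mm) begins 54 mm behind the grasp point. The pads swing forward as they close: fully open they stand 13 mm farther back than shut.
Start: joints at [-75.481, 7.471, 85.268, -0, 87.261, -4.893], TCP at [199.433, -565.89, 231.292] pointing down, gripper open.
Joint ranges: [-169.43, 169.43], [-51.17, 129.36], [1.28, 143.12], [-76.62, 256.62], [0, 156.53], [-152.29, 152.29]. Speed limits (degrees/s): [136.94, 136.94, 159.86, 180, 180, 180].

## Interface

Orientations are given as [roll, pitch, yaw] about the fixed x, y, z axes, in that order (R = Rz(yaw) Ry(pitch) Rx(roll)).
In Python, from bench import r gives the robot as it stands. The module is installed in compiled form; this text tells all that it offers.
- The arm moves only by the tool jog_arm, never from a script. Its argument "rows" is a list of rows, each a list of 2 entries, a list of its own where there are three numbers: the shift along the tool's x, y, z in mm, then the turn, a rotation vector about the tool's x, y, z in rad. A call has 1 to 10 rows; each row is the pose to reach, as a shift and turn from the pose commanded when the call began, along the tool's axes at that moment; what a row does not reach only later rows make up. A row lasts 1/10 s, in which the tool goes at most 50 mm and 8.59 degrees, less where a joint would pass 70% of its speed; a pose out of reach is approached as far as the arm can. A call with a gripper value outside its range is refused whole. "grip" is the finger opening in mm, from 0 to 85.4, set as the call begins (left out, the last holds). The fingers move at their own pace and stop on an object; "force" is the grip in N (left out, the last holds). Time passes only in rows, so rows that repeat a pose let the fingers close. It gives the time, the measured TCP pose, the force, the opening and the grip force at its end, in the units of the state.
- r.sense(): the state, without advancing time (a new reading comes with each control period).
- r.snapshot(name): name is "scene" or "top" or "wrist"; returns (picture, depth): 480x640x3 uint8, blue, green, red; 480x640 float32, mm along the optical axis (not along the pixel's ray), 0 where there is no reading.
- r.camera_params(name): a dict with "fx", "fy", "cx", "cy" (pixels), "pose" (4x4, takes a point from camera to world coordinates); the wrist camera has in their place "tool_from_camera" (4x4, takes a point from camera to tool coordinates, whose origin is the TCP and whose axes are the flange's). Camera axes: x right, y down, z forward; pixel columns grow to the right and rows downward; lengths in mm; the calibration is good to about 2 mm. A picture is of the moment at which its call begins: read the wrist's pose just before it. camera_params takes no time and is no camera call.
- r.hand_in(): hands the job in; it is judged then, once.
The state is a dict: "time": time; "joint_pos": joint angles; "qd": joint speeds; "joint_efforts": joint torques, N m; "tool_pos": TCP position; "tcp_rot": TCP orientation; "ft_force": force on the tool from outside, world axes, zero at the start; "wrist_torque": the same for the moment, N m; "finger_gap": finger opening in mm; "grip_force": force on a finger pad.
Only numpy, scipy, OpenCV 4.12 (cv2) and the standard library are available. Lean on these libraries where they do the work, as an engineer would, in place of code of your own. Each camera call takes 0.05 s, during which the arm holds its last target. There are 200 camera calls.

## Working session

There is one attempt and no reset: what is moved stays moved. The work goes in short steps, Python scripts to look and compute and a tool call to move; the robot and the scene stay as the last step left them, time stands still between calls to the robot, and variables do not carry over. Pictures are saved under pics/ and viewed, at most 10 in all, crops included, and the job is handed in when it is done.

Besides the shell and the picture viewer there is one more tool, called after "Call:" as a command line: name --argument value ..., lists and objects as JSON in quotes. jog_arm: Moves the arm, as the interface text tells. Its arguments: {"type":"object","properties":{"rows":{"type":"array"},"grip":{"type":"number"},"force":{"type":"number"}},"required":["rows"]}

```bash
mkdir -p pics
python3 - <<'E'
from bench import r
import cv2,numpy as np
s=r.sense();print(s['time'],s['tool_pos'],s['tcp_rot'],s['finger_gap'])
for n in("scene","top"):
    p,d=r.snapshot(n);cv2.imwrite(f"pics/{n}1.png",p);np.save(f"{n}1.npy",d);c=r.camera_params(n);print(n,c)
E
```

```text
0.0 [ 199.28461904 -565.34879945  230.24147207] [-1.79893180e+02 -1.09726308e-02  1.94091638e+01] 85.1819164409347
scene {'fx': 467.484258748992, 'fy': 467.484258748992, 'cx': 321.77617969697735, 'cy': 235.3843598787165, 'pose': array([[-8.48536994e-01,  4.21628543e-01, -3.19709777e-01,
         8.09470200e+02],
       [ 5.28865244e-01,  6.95117583e-01, -4.86942604e-01,
         3.54986379e+02],
       [ 1.69269863e-02, -5.82272203e-01, -8.12817667e-01,
         6.50959519e+02],
       [ 0.00000000e+00,  0.00000000e+00,  0.00000000e+00,
         1.00000000e+00]])}
top {'fx': 519.024351055606, 'fy': 519.024351055606, 'cx': 331.1084821326021, 'cy': 240.85550883703016, 'pose': array([[ 1.79051352e-02, -9.93270907e-01,  1.14421636e-01,
         4.94023978e+02],
       [-9.99834932e-01, -1.81404813e-02, -1.01582814e-03,
         6.86814005e+00],
       [ 3.08465609e-03, -1.14384560e-01, -9.93431758e-01,
         8.36930391e+02],
       [ 0.00000000e+00,  0.00000000e+00,  0.00000000e+00,
         1.00000000e+00]])}
```

View pics/top1.png

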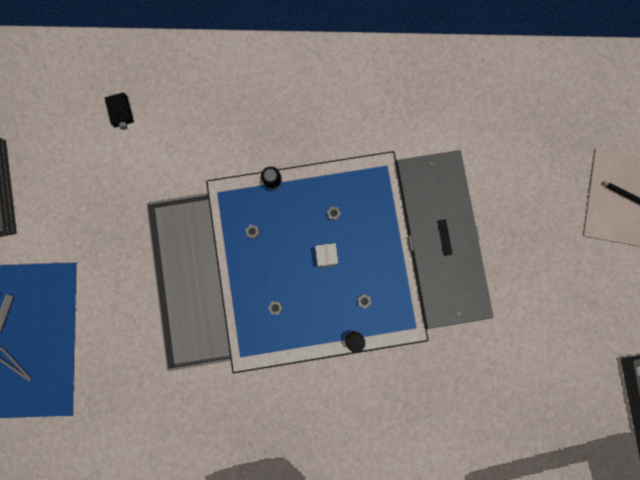

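```bash
cat > h.py <<'E'
import numpy as np
from bench import r
def px(c,u,v,z):
    T=c['pose'];d=T[:3,:3]@np.array([(u-c['cx'])/c['fx'],(v-c['cy'])/c['fy'],1]);o=T[:3,3]
    return o+d*(z-o[2])/d[2]
E
python3 - <<'E'
from h import *
import cv2
c=r.camera_params("top");d=np.load("top1.npy")
P={n:px(c,*uv,z) for n,uv,z in [("TL",(207,181),43),("TR",(394,152),43),("BR",(427,341),43),("BL",(233,372),43),("n252",(252,231),53),("n334",(334,213),53),("n275",(275,308),53),("n364",(364,301),53),("cart",(327,252),88),("obj271",(271,175),90),("obj355",(355,341),90)]}
for n,p in P.items():print(n,p.round(1))
a=P["TL"]-P["TR"];b=P["BL"]-P["BR"];e=P["TL"]-P["BL"]
print([np.degrees(np.arctan2(v[1],v[0])) for v in(a,b,e)],[np.linalg.norm(v) for v in (a,b,e)])
for u,v in[(260,260),(252,231),(300,300),(190,280),(440,180)]:
    z=d[v,u];T=c['pose'];print(u,v,(T[:3,:3]@np.array([(u-c['cx'])/c['fx']*z,(v-c['cy'])/c['fy']*z,z])+T[:3,3]).round(1))
p=cv2.imread("pics/top1.png")[140:385,140:440];cv2.imwrite("pics/c1.png",cv2.resize(p,None,fx=2.4,fy=2.4,interpolation=cv2.INTER_CUBIC))
E
```

```text
TL [675.9 201.2  43. ]
TR [727.8 -90.2  43. ]
BR [ 436.2 -141.2   43. ]
BL [385.4 149.2  43. ]
n252 [597.2 126.8  53. ]
n334 [627.3   2.4  53. ]
n275 [481.6  88.3  53. ]
n364 [494.4 -44.9  53. ]
cart [563.9  11.8  88. ]
obj271 [675.8  96.2  90. ]
obj355 [437.8 -30.3  90. ]
[np.float64(100.10127277864947), np.float64(99.9210752332319), np.float64(10.154579734076403)] [np.float64(296.05618229880304), np.float64(294.780405241406), np.float64(295.0789895144117)]
260 260 [554.  114.7  41.7]
252 231 [598.6 128.4  42.7]
300 300 [494.2  51.7  43.4]
190 280 [522.8 230.9   3. ]
440 180 [ 680.4 -158.8   59.2]
```

View pics/c1.png

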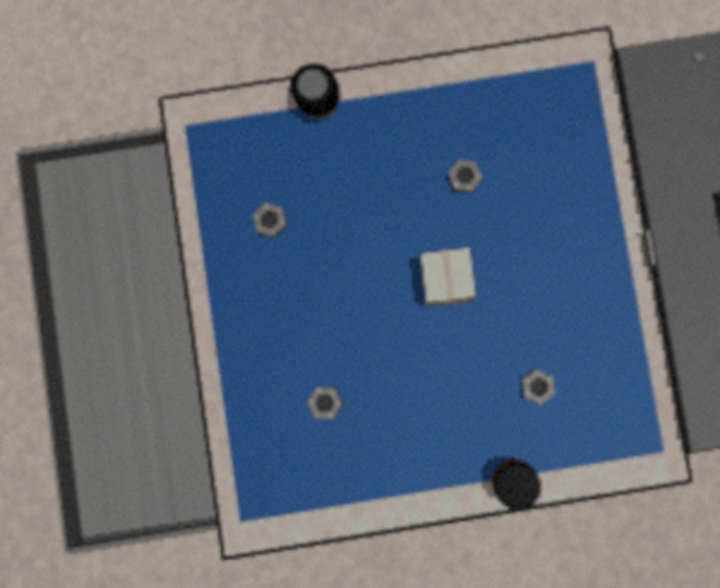

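Call:
jog_arm --rows '[[[300, -243, 0], [0, 0, -0.7]], [[300, -243, 0], [0, 0, -0.7]], [[300, -243, 0], [0, 0, -0.7]], [[300, -243, 0], [0, 0, -0.7]], [[300, -243, 0], [0, 0, -0.7]], [[300, -243, 0], [0, 0, -0.7]], [[300, -243, 0], [0, 0, -0.7]], [[300, -243, 0], [0, 0, -0.7]], [[300, -243, 0], [0, 0, -0.7]], [[300, -243, 0], [0, 0, -0.7]]]' --grip 12 --force 20

```text
time: 1.1
tool_pos: [401.7, -236.4, 231.0]
tcp_rot: [-180.0, 0.0, 59.7]
ft_force: [-0.5, 0.0, -0.5]
finger_gap: 11.8
grip_force: 0.0
```

Call:
jog_arm --rows '[[[386, 6.6, 0], [0, 0, -0.707]], [[386, 6.6, 0], [0, 0, -0.707]], [[386, 6.6, 0], [0, 0, -0.707]], [[386, 6.6, 0], [0, 0, -0.707]], [[386, 6.6, 0], [0, 0, -0.707]], [[386, 6.6, 0], [0, 0, -0.707]], [[386, 6.6, 0], [0, 0, -0.707]], [[386, 6.6, 0], [0, 0, -0.707]], [[386, 6.6, 80], [0, 0, -0.707]], [[386, 6.6, 111], [0, 0, -0.707]]]'

```text
time: 2.1
tool_pos: [605.6, 91.7, 131.8]
tcp_rot: [179.7, 0.1, 100.0]
ft_force: [-0.3, -0.4, -0.9]
finger_gap: 12.0
grip_force: 0.0
```

Run:
```python
from h import *
import cv2
s=r.sense();print(s['time'],s['tool_pos'],s['tcp_rot'],s['finger_gap'])
p,d=r.snapshot("wrist");cv2.imwrite("pics/w1.png",p);np.save("w1.npy",d)
p,d=r.snapshot("scene");cv2.imwrite("pics/s2.png",p)
c=r.camera_params("wrist");print(c)
```

```text
2.1 [605.59993004  91.69758541 131.75274018] [1.79738309e+02 5.68072057e-02 1.00037198e+02] 12.02524508003091
{'fx': 345.61249232199617, 'fy': 345.61249232199617, 'cx': 322.1545832062162, 'cy': 245.220548538007, 'tool_from_camera': array([[ 3.29846034e-04, -9.65203971e-01, -2.61497963e-01,
         6.59993830e+01],
       [ 9.99999550e-01,  5.50845818e-04, -7.71832723e-04,
        -2.98403275e-01],
       [ 8.89021069e-04, -2.61497591e-01,  9.65203719e-01,
        -1.42431684e+02],
       [ 0.00000000e+00,  0.00000000e+00,  0.00000000e+00,
         1.00000000e+00]])}
```

View pics/w1.png

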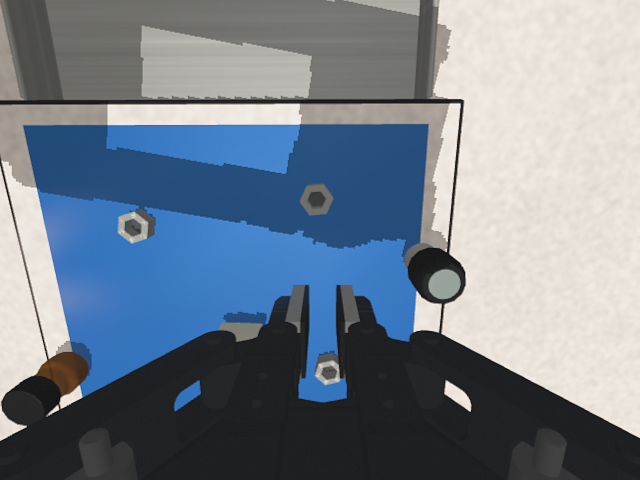

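View pics/s2.png

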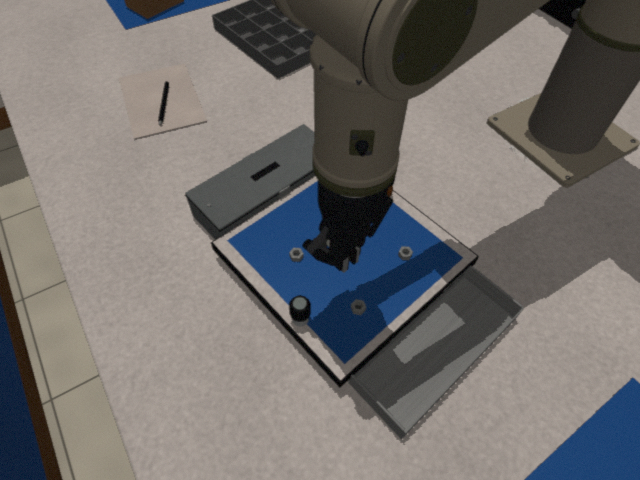

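Call:
jog_arm --rows '[[[0, -1, 30], [0, 0, 0]], [[0, -1, 55], [0, 0, 0]], [[0, -1, 66], [0, 0, 0]], [[0, -1, 70], [0, 0, 0]], [[0, -1, 73], [0, 0, 0]], [[0, -1, 73], [0, 0, 0]], [[0, -1, 73], [0, 0, 0]]]'

```text
time: 2.9
tool_pos: [603.1, 92.1, 59.8]
tcp_rot: [179.9, 0.0, 100.0]
ft_force: [-0.7, -0.4, -0.0]
finger_gap: 12.3
grip_force: 0.0
```

Call:
jog_arm --rows '[[[0, 0, 7], [0, 0, 0]], [[0, 0, 11], [0, 0, 0]], [[0, 0, 13.5], [0, 0, 0]], [[0, 0, 13.5], [0, 0, 0]], [[0, 0, 13.5], [0, 0, 0]]]'

```text
time: 3.4
tool_pos: [602.0, 92.2, 44.6]
tcp_rot: [-180.0, -0.0, 100.0]
ft_force: [0.1, 0.6, 0.4]
finger_gap: 12.2
grip_force: 0.0
```

Run:
```python
from h import *
import cv2
s=r.sense();print(s['time'],s['tool_pos'],s['ft_force'])
p,d=r.snapshot("wrist");cv2.imwrite("pics/w2.png",p)
```

```text
3.4 [601.96433794  92.16329801  44.6006591 ] [0.11172637 0.58661274 0.37369554]
```

View pics/w2.png

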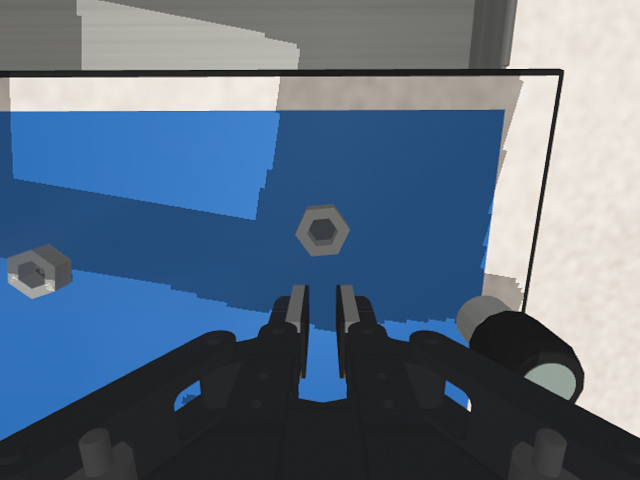

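Nut A at (322,230) is exactly between the tips (300–345, 290); no floor contact force. Sweep it off.

Call:
jog_arm --rows '[[[5, 0, 0], [0, 0, 0]], [[12, 0, 0], [0, 0, 0]], [[21, 0, 0], [0, 0, 0]], [[31, 0, 0], [0, 0, 0]], [[41, 0, 0], [0, 0, 0]], [[51, 0, 0], [0, 0, 0]], [[61, 0, 0], [0, 0, 0]], [[71, 0, 0], [0, 0, 0]], [[80, 0, 0], [0, 0, 0]], [[88, 0, 0], [0, 0, 0]]]'

```text
time: 4.45
tool_pos: [586.6, 179.7, 44.8]
tcp_rot: [180.0, -0.0, 100.0]
ft_force: [-0.3, -0.9, -0.9]
finger_gap: 11.9
grip_force: 0.0
```

Call:
jog_arm --rows '[[[8, 0, 0], [0, 0, 0]], [[16, 0, 0], [0, 0, 0]], [[22, 0, 0], [0, 0, 0]], [[24, 0, 0], [0, 0, 0]], [[24, 0, 0], [0, 0, 0]], [[24, 0, -5], [0, 0, 0]], [[24, 0, -20], [0, 0, 0]], [[24, 0, -20], [0, 0, 0]]]'

```text
time: 5.25
tool_pos: [584.7, 202.7, 68.2]
tcp_rot: [179.7, -0.0, 100.0]
ft_force: [0.4, -0.4, 1.2]
finger_gap: 11.9
grip_force: 0.0
```

Run:
```python
from h import *
import cv2
s=r.sense();print(s['time'],s['tool_pos'],s['ft_force'])
p,d=r.snapshot("wrist");cv2.imwrite("pics/w3.png",p)
```

```text
5.25 [584.69407788 202.65235698  68.16244255] [ 0.36242146 -0.38763662  1.23295414]
```

View pics/w3.png

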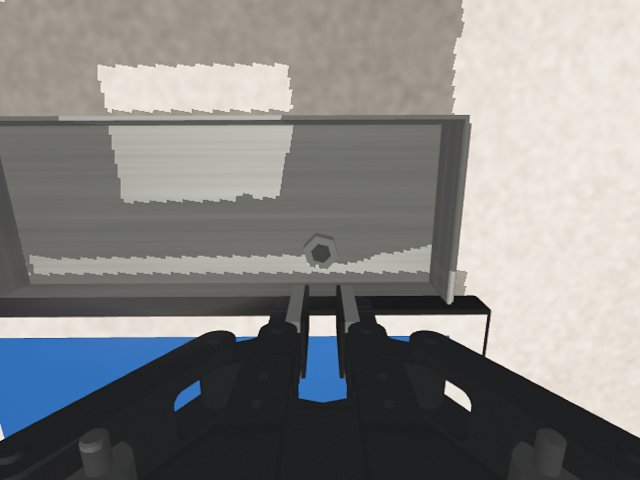

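Nut A lies in the tray at (320,252). Next nut C.

Call:
jog_arm --rows '[[[-20, -20, 0], [0, 0, 0]], [[-55, -50, 0], [0, 0, 0]], [[-90, -80, 0], [0, 0, 0]], [[-120, -110, 0], [0, 0, 0]], [[-130, -120.5, 0], [0, 0, 0]], [[-130, -120.5, 0], [0, 0, 0]], [[-130, -120.5, 6], [0, 0, 0]], [[-130, -120.5, 13], [0, 0, 0]], [[-130, -120.5, 20], [0, 0, 0]], [[-130, -120.5, 20], [0, 0, 0]]]'

```text
time: 6.3
tool_pos: [486.7, 54.2, 43.7]
tcp_rot: [-180.0, -0.0, 100.1]
ft_force: [-0.6, 0.5, 0.1]
finger_gap: 11.8
grip_force: 0.0
```

Run:
```python
from h import *
import cv2
s=r.sense();print(s['time'],s['tool_pos'],s['ft_force'])
p,d=r.snapshot("wrist");cv2.imwrite("pics/w4.png",p)
```

```text
6.3 [486.68886747  54.21784384  43.73772066] [-0.64512729  0.50474891  0.09324547]
```

View pics/w4.png

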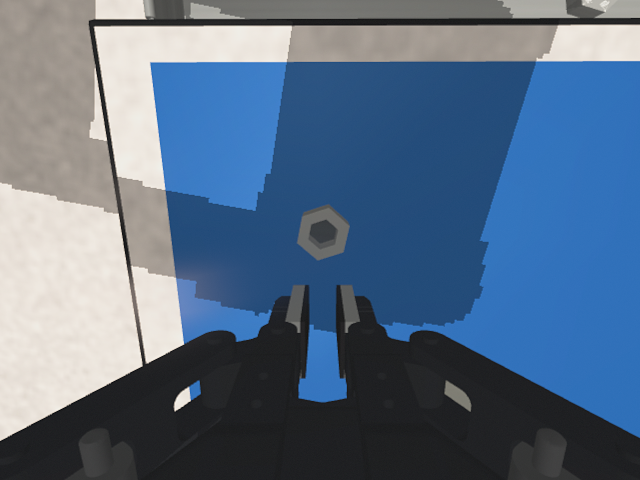

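Nut C at (323,232) is centred. Sweep 130 mm.

Call:
jog_arm --rows '[[[5, 0, 0], [0, 0, 0]], [[12, 0, 0], [0, 0, 0]], [[21, 0, 0], [0, 0, 0]], [[31, 0, 0], [0, 0, 0]], [[41, 0, 0], [0, 0, 0]], [[51, 0, 0], [0, 0, 0]], [[61, 0, 0], [0, 0, 0]], [[71, 0, 0], [0, 0, 0]], [[81, 0, 0], [0, 0, 0]], [[91, 0, 0], [0, 0, 0]]]'

```text
time: 7.35
tool_pos: [470.6, 143.9, 44.8]
tcp_rot: [-180.0, 0.0, 100.0]
ft_force: [1.2, 0.5, -0.5]
finger_gap: 11.9
grip_force: 0.1
```

Call:
jog_arm --rows '[[[9, 0, 0], [0, 0, 0]], [[18, 0, 0], [0, 0, 0]], [[27, 0, 0], [0, 0, 0]], [[35, 0, 0], [0, 0, 0]], [[39, 0, 0], [0, 0, 0]], [[39, 0, 0], [0, 0, 0]], [[39, 0, 0], [0, 0, 0]], [[39, 0, -20], [0, 0, 0]], [[39, 0, -55], [0, 0, 0]], [[39, 0, -60], [0, 0, 0]]]'

```text
time: 8.35
tool_pos: [466.7, 181.7, 109.1]
tcp_rot: [179.6, -0.0, 100.0]
ft_force: [0.7, -0.0, -0.2]
finger_gap: 11.9
grip_force: 0.0
```

Run:
```python
from h import *
import cv2
s=r.sense();print(s['time'],s['tool_pos'],s['ft_force'])
p,d=r.snapshot("wrist");cv2.imwrite("pics/w5.png",p)
```

```text
8.35 [466.72043553 181.74588469 109.10268933] [ 0.72782054 -0.0441521  -0.17333046]
```

View pics/w5.png

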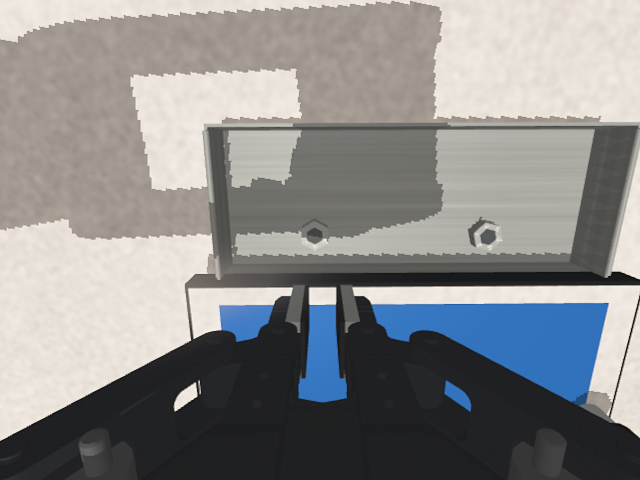

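Both nuts in the tray at (315,235) and (487,236). Next nut D.

Call:
jog_arm --rows '[[[-20, 0, 0], [0, 0, 0]], [[-60, -3, 0], [0, 0, 0]], [[-105, -6, 0], [0, 0, 0]], [[-150, -9, 0], [0, 0, 0]], [[-195, -9, 0], [0, 0, 0]], [[-235, -9, 0], [0, 0, 0]], [[-258, -9, 0], [0, 0, 0]], [[-264, -9, 0], [0, 0, 0]], [[-264, -9, 20], [0, 0, 0]], [[-264, -9, 40], [0, 0, 0]]]'

```text
time: 9.4
tool_pos: [501.2, -80.0, 64.2]
tcp_rot: [180.0, 0.0, 100.0]
ft_force: [-0.4, 0.2, 0.5]
finger_gap: 11.9
grip_force: 0.0
```

Call:
jog_arm --rows '[[[0, 0, 0], [0, 0, 0]], [[0, 0, 0], [0, 0, 0]]]'

```text
time: 9.6
tool_pos: [500.2, -79.3, 64.2]
tcp_rot: [-179.9, -0.1, 100.1]
ft_force: [0.0, -0.1, 0.6]
finger_gap: 11.9
grip_force: 0.0
```

Run:
```python
from h import *
import cv2
s=r.sense();print(s['time'],s['tool_pos'],s['ft_force'])
p,d=r.snapshot("wrist");cv2.imwrite("pics/w6.png",p)
```

```text
9.6 [500.24073318 -79.32394083  64.17469573] [ 0.04960873 -0.06016394  0.60778846]
```

View pics/w6.png

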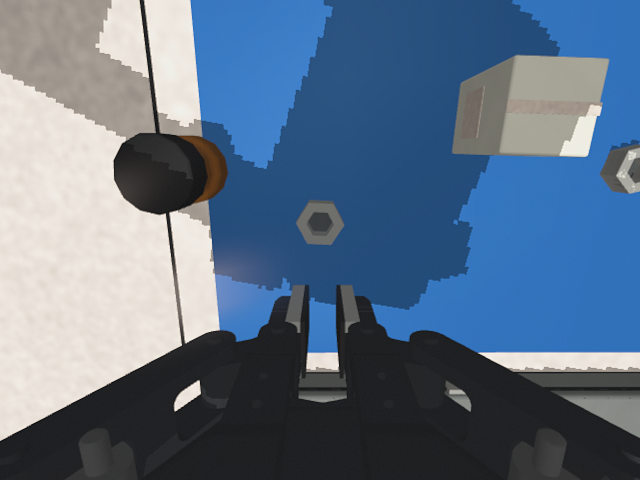

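Run:
```python
from h import *
c=r.camera_params("wrist");p,d=r.snapshot("wrist");T=c['tool_from_camera']
v,u=np.mgrid[0:480,0:640];P=np.stack([(u-c['cx'])/c['fx']*d,(v-c['cy'])/c['fy']*d,d],-1)@T[:3,:3].T+T[:3,3]
ok=(d>0)
f=ok&(v>280)&(P[...,2]<18-0)&(u<322)&(u>0)
for z0 in range(-80,10,10):
    m=f&(P[...,2]>=z0)&(P[...,2]<z0+10)&(P[...,0]<20)
    if m.any():print(z0,m.sum(),"ymin %.1f"%P[...,1][m].min(),"x %.1f..%.1f"%(P[...,0][m].min(),P[...,0][m].max()))
j=ok&(u<235)&(v<220)&(u>100)&(v>120)&(P[...,2]<10)
print("jar",P[j].min(0),P[j].max(0))
print("nut",P[222,305],P[230,335])
```

```text
-80 7474 ymin -58.4 x -9.5..18.1
-70 3430 ymin -52.7 x -10.3..17.8
-60 4085 ymin -45.6 x -10.2..14.1
-50 1303 ymin -39.1 x -10.3..14.1
-40 625 ymin -23.0 x -11.4..12.3
-30 454 ymin -19.9 x -11.0..11.5
-20 396 ymin -19.9 x -11.6..11.4
-10 186 ymin -19.1 x -10.9..11.4
0 329 ymin -12.3 x -54.4..5.3
jar [ 44.70301867 -71.71106555 -25.91878393] [ 72.68941936 -43.62561197   9.99408972]
nut [34.72006077 -8.32464686 13.87455752] [31.39381949  5.44693033 11.92988375]
```

Call:
jog_arm --rows '[[[0, 3, 7], [0, 0, 0]], [[0, 3, 14], [0, 0, 0]], [[0, 3, 19], [0, 0, 0]], [[0, 3, 20], [0, 0, 0]], [[5, 3, 20], [0, 0, 0]], [[12, 3, 20], [0, 0, 0]], [[19, 4, 20], [0, 0, 0]], [[26, 5, 20], [0, 0, 0]], [[34, 6.5, 20], [0, 0, 0]], [[42, 8, 20], [0, 0, 0]]]'

```text
time: 10.7
tool_pos: [501.7, -36.5, 44.9]
tcp_rot: [180.0, 0.0, 100.0]
ft_force: [0.5, 0.4, -0.0]
finger_gap: 12.0
grip_force: 0.1
```

Call:
jog_arm --rows '[[[9, 1, 0], [0, 0, 0]], [[18, 1, 0], [0, 0, 0]], [[28, 1, 0], [0, 0, 0]], [[38, 1, 0], [0, 0, 0]], [[48, 1, 0], [0, 0, 0]], [[58, 1, 0], [0, 0, 0]], [[68, 1, 0], [0, 0, 0]], [[78, 1, 0], [0, 0, 0]], [[86, 1, 0], [0, 0, 0]], [[92, 1, 0], [0, 0, 0]]]'

```text
time: 11.7
tool_pos: [486.4, 54.2, 44.8]
tcp_rot: [-180.0, -0.0, 100.0]
ft_force: [0.2, -1.4, -0.4]
finger_gap: 11.8
grip_force: 0.1
```

Run:
```python
from h import *
import cv2
s=r.sense();print(s['time'],s['tool_pos'],s['ft_force'])
p,d=r.snapshot("wrist");cv2.imwrite("pics/w7.png",p)
```

```text
11.7 [486.43401684  54.19853176  44.77933863] [ 0.22757293 -1.40811567 -0.38684444]
```

View pics/w7.png

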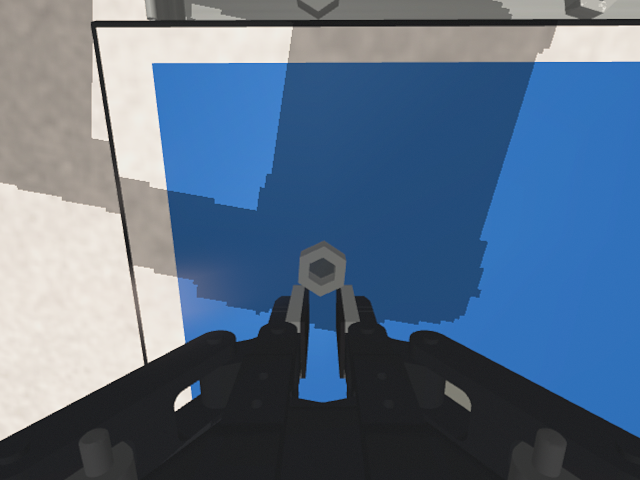

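Nut D nests in the cradle at (322,268); continue, drifting sideways so it misses nut C already in the tray.

Call:
jog_arm --rows '[[[7, 0, 0], [0, 0, 0]], [[15, 2, 0], [0, 0, 0]], [[24, 5, 0], [0, 0, 0]], [[33, 8, 0], [0, 0, 0]], [[43, 11, 0], [0, 0, 0]], [[53, 14, 0], [0, 0, 0]], [[63, 17, 0], [0, 0, 0]], [[73, 20, 0], [0, 0, 0]], [[82, 22, 0], [0, 0, 0]], [[91, 22, 0], [0, 0, 0]]]'

```text
time: 12.75
tool_pos: [492.5, 147.7, 44.8]
tcp_rot: [180.0, -0.0, 100.0]
ft_force: [0.1, -0.3, -0.1]
finger_gap: 12.0
grip_force: 0.1
```

Call:
jog_arm --rows '[[[9, 0, 0], [0, 0, 0]], [[18, 0, 0], [0, 0, 0]], [[27, 0, 0], [0, 0, 0]], [[35, 0, 0], [0, 0, 0]], [[39, 0, 0], [0, 0, 0]], [[39, 0, 0], [0, 0, 0]], [[39, 0, 0], [0, 0, 0]], [[39, 0, -20], [0, 0, 0]], [[39, 0, -55], [0, 0, 0]], [[39, 0, -60], [0, 0, 0]]]'

```text
time: 13.75
tool_pos: [488.4, 185.6, 109.2]
tcp_rot: [179.6, -0.0, 100.0]
ft_force: [0.9, 0.1, 0.0]
finger_gap: 12.1
grip_force: 0.0
```

Call:
jog_arm --rows '[[[-10, 30, 0], [0, 0, 0]], [[-30, 65, 0], [0, 0, 0]], [[-60, 95, 0], [0, 0, 0]], [[-100, 108, 0], [0, 0, 0]], [[-145, 108, 0], [0, 0, 0]], [[-190, 108, 0], [0, 0, 0]], [[-225, 108, 0], [0, 0, 0]], [[-240, 108, 0], [0, 0, 0]], [[-240, 108, 20], [0, 0, 0]], [[-240, 108, 20], [0, 0, 0]]]'

```text
time: 14.75
tool_pos: [631.7, -32.4, 81.7]
tcp_rot: [-179.7, -0.1, 100.0]
ft_force: [-1.2, 0.4, -1.2]
finger_gap: 11.9
grip_force: 0.0
```

```bash
cat > w.py <<'E'
from h import *
import cv2
s=r.sense();print(s['time'],s['tool_pos'].round(1),s['ft_force'].round(1))
c=r.camera_params("wrist");p,d=r.snapshot("wrist");T=c['tool_from_camera']
v,u=np.mgrid[0:480,0:640];P=np.stack([(u-c['cx'])/c['fx']*d,(v-c['cy'])/c['fy']*d,d],-1)@T[:3,:3].T+T[:3,3]
mat=s['tool_pos'][2]-43   # tool z of the board top
ok=(d>0)&(P[...,0]>14)
m=(ok&(P[...,2]<mat-4)).astype(np.uint8)
n,l,st,_=cv2.connectedComponentsWithStats(m)
for i in range(1,n):
    if st[i,4]>150:
        q=P[l==i];print(st[i],"min",q.min(0).round(1),"max",q.max(0).round(1))
E
python3 w.py
```

```text
14.75 [631.7 -32.4  81.7] [-1.2  0.4 -1.2]
[ 439    0  111   57 4473] min [105.1  49.5 -11.6] max [127.2  77.1  34.7]
[ 118  136  110   81 7863] min [ 40.8 -79.5  -8.1] max [ 71.7 -47.7  34.7]
[304 193  43  43 928] min [24.8 -9.6 26.8] max [45.8 11.4 34.7]
[ 193  354  101  126 8364] min [  14.   -20.1 -103. ] max [ 21.   -7.3 -62.2]
[ 352  354  100  126 8377] min [  14.     6.8 -103. ] max [ 21.   19.5 -62.4]
```

Call:
jog_arm --rows '[[[0, 0, 15], [0, 0, 0]], [[0, 0, 27], [0, 0, 0]], [[0, 0, 34], [0, 0, 0]], [[0, 0, 37], [0, 0, 0]], [[0, 0, 37], [0, 0, 0]], [[0, 0, 37], [0, 0, 0]]]'

```text
time: 15.4
tool_pos: [634.1, -32.2, 48.2]
tcp_rot: [180.0, 0.0, 100.0]
ft_force: [0.2, -0.5, 0.3]
finger_gap: 12.3
grip_force: 0.0
```

```bash
python3 w.py
```

```text
15.4 [634.1 -32.2  48.2] [ 0.2 -0.5  0.3]
[ 463    0  108   33 2227] min [105.  50. -36.] max [118.8  71.1   1.2]
[   41   130   160   105 14537] min [ 41.2 -82.2 -42.3] max [ 72.  -49.8   1.2]
[ 294  202   52   52 1434] min [ 25.2 -11.9  -6.9] max [46.2  9.   1.2]
[ 193  354  101  126 8369] min [  14.   -20.1 -103. ] max [ 21.1  -7.3 -62.5]
[ 352  354  101  126 8363] min [  14.     6.8 -103. ] max [ 21.1  19.6 -62.9]
```

Call:
jog_arm --rows '[[[0, 0, 2], [0, 0, 0]], [[0, 0, 3], [0, 0, 0]], [[5, 0, 3], [0, 0, 0]], [[12, 0, 3], [0, 0, 0]], [[20, 0, 3], [0, 0, 0]], [[29, 0, 3], [0, 0, 0]], [[38, 0, 3], [0, 0, 0]], [[48, 0, 3], [0, 0, 0]], [[58, 0, 3], [0, 0, 0]], [[68, 0, 3], [0, 0, 0]]]'

```text
time: 16.45
tool_pos: [621.8, 35.7, 44.8]
tcp_rot: [180.0, -0.0, 100.0]
ft_force: [1.0, 0.7, -0.1]
finger_gap: 12.1
grip_force: 0.1
```

Call:
jog_arm --rows '[[[10, 0, 0], [0, 0, 0]], [[20, 0, 0], [0, 0, 0]], [[30, 0, 0], [0, 0, 0]], [[40, -2, 0], [0, 0, 0]], [[50, -5, 0], [0, 0, 0]], [[60, -8, 0], [0, 0, 0]], [[70, -11, 0], [0, 0, 0]], [[80, -14, 0], [0, 0, 0]], [[88, -16, 0], [0, 0, 0]], [[94, -17, 0], [0, 0, 0]]]'

```text
time: 17.45
tool_pos: [588.4, 125.1, 44.8]
tcp_rot: [-180.0, -0.0, 100.0]
ft_force: [0.3, -1.1, 0.3]
finger_gap: 11.9
grip_force: 0.1
```

```bash
python3 w.py
```

```text
17.45 [588.4 125.1  44.8] [ 0.3 -1.1  0.3]
[ 295  242   52   41 1112] min [ 14.  -11.7  -9.7] max [29.6  9.6 -2.2]
[ 193  354  101  126 8374] min [  14.   -20.1 -102.9] max [ 21.2  -7.3 -62.9]
[ 352  354  101  126 8364] min [  14.     6.7 -103. ] max [ 21.2  19.5 -62.4]
```

Nut B is cradled, centred. Finish the stroke (78 mm more) and lift clear.

Call:
jog_arm --rows '[[[7, -1, 0], [0, 0, 0]], [[15, -4, 0], [0, 0, 0]], [[24, -7, 0], [0, 0, 0]], [[33, -10, 0], [0, 0, 0]], [[43, -13, 0], [0, 0, 0]], [[53, -14, 0], [0, 0, 0]], [[62, -14, 0], [0, 0, 0]], [[70, -14, 0], [0, 0, 0]], [[76, -14, 0], [0, 0, 0]], [[78, -14, 0], [0, 0, 0]]]'

```text
time: 18.5
tool_pos: [561.4, 199.5, 44.8]
tcp_rot: [180.0, -0.0, 100.1]
ft_force: [0.2, 0.5, 0.1]
finger_gap: 11.8
grip_force: 0.0
```

Call:
jog_arm --rows '[[[0, 0, 0], [0, 0, 0]], [[0, 0, -20], [0, 0, 0]], [[-10, 0, -60], [0, 0, 0]], [[-20, 0, -100], [0, 0, 0]], [[-20, 0, -120], [0, 0, 0]], [[-20, 0, -120], [0, 0, 0]], [[-20, 0, -120], [0, 0, 0]]]'

```text
time: 19.2
tool_pos: [565.2, 178.7, 165.0]
tcp_rot: [180.0, 0.0, 100.0]
ft_force: [-0.5, 0.5, -0.6]
finger_gap: 12.1
grip_force: 0.0
```

Run:
```python
from h import *
import cv2
s=r.sense();print(s['time'],s['tool_pos'],s['tcp_rot'])
c=r.camera_params("wrist");p,d=r.snapshot("wrist");cv2.imwrite("pics/end.png",p);T=c['tool_from_camera']
v,u=np.mgrid[0:480,0:640];P=np.stack([(u-c['cx'])/c['fx']*d,(v-c['cy'])/c['fy']*d,d],-1)@T[:3,:3].T+T[:3,3]
a=np.radians(100);R=np.array([[np.cos(a),np.sin(a),0],[np.sin(a),-np.cos(a),0],[0,0,-1]])
W=P@R.T+s['tool_pos'];b=np.radians(10.05);D=W[...,:2]-[556.3,29.7]
X=D@[np.cos(b),np.sin(b)];Y=D@[-np.sin(b),np.cos(b)]
m=((d>0)&(X>-124)&(X<124)&(Y>156)&(Y<244)&(W[...,2]>6.5)&(W[...,2]<40)).astype(np.uint8)
n,l,st,_=cv2.connectedComponentsWithStats(m)
for i in range(1,n):
    if st[i,4]>60:k=l==i;print(st[i],"X %.0f %.0f Y %.0f %.0f zmax %.1f"%(X[k].min(),X[k].max(),Y[k].min(),Y[k].max(),W[k][:,2].max()))
```

```text
19.2 [565.2401531  178.656782   164.96000158] [1.79950358e+02 8.47226741e-04 9.99939764e+01]
[304 182  24  26 440] X 19 38 Y 165 186 zmax 14.4
[192 184  51  27 945] X -77 -35 Y 162 185 zmax 14.4
[337 186  24  25 437] X 47 67 Y 162 183 zmax 14.1
```

```bash
python3 -c "
from bench import r
print(r.hand_in())"
```

```text
the job is handed in; nothing more can be done
None
```

I slid all four hex nuts off the board into the steel tray and handed the job in at about 19 s. A depth check showed all four lying flat in the tray. I did not re-measure the eyepiece, jar and carton at the end, but no contact force suggested they were touched.

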